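# Level the cast surveying table, index the cast to the third stop and hold it

## Task

Get the mounted cast ready for marking on the surveying table. First turn the black levelling knob until the tilting platform sits level, leaving the red index knob at its zero until that is done; then turn the red index knob clockwise, counting the detent clicks, to the third stop without running on into the fourth. Finish while still gripping the red knob firmly at the third stop with the platform level, so that the cast cannot jump when the marking rod comes down; keep the gripper off the cast and do not knock the other things on the bench.

Things in the scene. Friction and masses are not known exactly. Their poses are not given: they have to be found in the camera images.
- survey_base: grey base plate of the surveying table, 180 x 260 x 12 mm, fixed on the bench left of its middle, turned by up to 0.25 rad; origin on its underside, 105 mm behind the front edge; x to the rear (the front, -x, faces the robot), y to the left, z up. At its front right corner a white scale plate faces the robot: a small dark pointer on the platform meets its red line when the platform is level.
- platform: aluminium tilting platform, 125 x 212 x 8 mm, on a trunnion axis 40 mm above the bench across the middle of the base; origin on that axis, z is the normal of its plate (straight up when level), x to the rear, y to the left; its plate's top is 8 mm above the origin. It starts with its front low by 0.045 to 0.075 rad; only the levelling knob moves it, and it stays where the knob leaves it.
- level_grip (a point): point on the axis of the black levelling knob (fluted, round, 36 mm across, grip from 70 to 94 mm above the bench, on an upright threaded spindle at the front of the base, 80 mm in front of its origin), 88 mm above the bench: TCP height for a grasp from above. The knob turns in place and does not rise. The cast and red knob stay over 60 mm from its axis.
- level (a joint): angle of the black levelling knob, rad; grows clockwise seen from above. Clockwise lifts the platform's front: 1 rad of knob changes the tilt by 0.025 rad, so 1.8 to 3.0 rad clockwise from the start brings it level. Range -1.4 to 5.0; 0.1 N m of friction holds it wherever it is left, so it can be regripped.
- index_knob: red fluted round knob, 36 mm across, on the platform 10 mm behind and 65 mm right of its origin, over a steel index plate with 15 lobes (66 mm across, top 26 mm above the origin); origin on the knob's axis at trunnion height; the grip spans 36 to 60 mm above the origin. The turntable's rim is 74 mm from its axis, so open fingers have room all round.
- index_grip (a point): point on the red knob's axis, 54 mm above the platform's origin (94 mm above the bench when level), 6 mm under the knob's top: TCP height for a grasp from above.
- index (a joint): angle of the red index knob, rad; 0 at the zero stop where it starts, grows clockwise seen from above. A spring ball clicks between the plate's lobes every 24 degrees: stops at 0, 0.419, 0.838, 1.257 (the third), 1.676 and on to 2.51. About 0.15 N m lifts the ball out of a notch; left alone near a notch it snaps in and stays. A hard stop is just below 0.
- mounted_cast: stone-coloured dental cast, 52 x 67 x 26 mm, clamped in the jaws of a round turntable (92 mm) on the left of the platform; it turns with the red knob one to one. Fragile: not to be touched. Origin at the centre of its underside.
- tan_cast: loose tan plaster cast 54 x 69 x 28 mm lying behind and to the right, bystander
- pink_cast: loose pink plaster cast 53 x 65 x 28 mm at the back of the bench, bystander
- green_jar: small powder jar, 36 mm across, 43 mm tall, green band, at the back, bystander
- black_jar: small powder jar, 36 mm across, 43 mm tall, black band, at the back, bystander
- monomer: white dispensing bottle 47 x 46 x 148 mm with a green-tipped nozzle, at the back left, bystander
- dropper: small white dropper bottle 26 mm across, 56 mm tall, at the back left, bystander
- rod_tip (a point): tip, 119 mm above the bench, of the thin steel marking rod that hangs over the cast from an arm 170 mm above the bench; the arm's mast (13 mm thick, 190 mm high) stands at the base's rear left corner (58 mm behind, 118 mm left of the base's origin). All fixed; keep the gripper clear of them.

How it is judged:
On the way, in this order (a step that is already met when the one before it is completed fails the run):
1. the platform is level within 1 degree while the index knob is still at zero (angle between platform's own z axis and vertical below 0.018 rad and value of joint index below 0.15 rad), for 0.3 s.
2. the index knob has clicked through the first stop (value of joint index above 0.6 rad and angle between platform's own z axis and vertical below 0.03 rad).
At the end, for the whole second after the job is handed in: the platform is level within 1 degree (0.018 rad), the red index knob is at rest at its third stop (1.257 rad, within 0.1) and still gripped: the fingers bear on it with more than 5 N and the TCP is within 30 mm of the grip point (angle between platform's own z axis and vertical below 0.018 rad and value of joint index between 1.157 and 1.357 rad and velocity of joint index between -0.1 and 0.1 rad/s and contact force between the fingers and index_knob above 5 N and distance between the grasp point and index_grip below 0.03 m); the arm keeps its last pose, push and grip.
It fails at once if the index knob is run past the third stop into the fourth (value of joint index above 1.47 rad).
It fails at once if the gripper or arm presses on the mounted cast (contact force between any of the fingers, the arm and mounted_cast above 3 N).
It fails at once if a bystander on the bench is knocked by more than 3 cm (distance of any of tan_cast, pink_cast, green_jar, black_jar, monomer, dropper from where it was at the start of the episode above 0.03 m).
It also fails if it takes over 61 s, if anything falls off the work surface, if the arm or the gripper's body presses on something with over 40 N, if the wrist force passes 120 N, or if a joint passes its speed limit or range.

## Robot

A 6-joint arm with a two-finger parallel gripper is mounted at the origin on a cart in front of the work surface, level with it; the furniture and walls round the work are solid. World frame = base frame: x ahead of the robot, y to its left, z up, the work surface at z = 0. Lengths are in m, angles in rad, forces in N, time in s.
With the tool pointing down it reaches from about 0.25 to 0.725 m from the base axis. Payload 4 kg.
Tool frame: the origin (TCP) lies between the finger pads, 19 mm behind the fingertips; this is the grasp point; z points along the fingers, y is the line along which they close (so a half turn about z gives the same grasp; the last joint's range is limited). The gripper opens to 85 mm and grips with 20 to 120 N. Pads are 22 mm wide; open, the fingers measure 114 mm over their backs; the gripper's body (76 mm by 85 mm) begins 54 mm behind the grasp point. The pads swing forward as they close: fully open they stand 13 mm farther back than shut.
Start: joints at [-1.233, 0.241, 0.005, 1.335, 0, 1.571], TCP at [0.166, -0.472, 0.25] pointing down, gripper open.
Joint ranges: [-2.72, 2.72], [-1.05, 1.87], [-1.09, 1.28], [-1.99, 2.15], [-1.42, 1.44], [-3.14, 3.14]. Speed limits (rad/s): [2.79, 2.79, 3.14, 3.14, 3.14, 3.14].

## Interface

Orientations are given as a unit quaternion [x, y, z, w].
In Python, from workcell import bot, camera, job_done gives the robot as it stands.
- The arm moves only by the tool carry_out, never from a script. Its argument "plan" is a list of rows, each an object of numbers: "dx", "dy", "dz": the shift along the tool's x, y, z in mm; "twist": the turn about the tool's z in degrees; "fingers": the closure, from -1 (fully open) to 1 (shut). In form: [{"dx": .., "dy": .., "dz": .., "twist": .., "fingers": ..}, ...]. A call has exactly 5 rows; each row is the pose to reach, as a shift and turn from the pose commanded when the call began, along the tool's axes at that moment; what a row does not reach only later rows make up. A row lasts 1/12 s, in which the tool goes at most 41.7 mm and 7.16 degrees, less where a joint would pass 70% of its speed; a pose out of reach is approached as far as the arm can. A call with a gripper value outside its range is refused whole. The fingers move at their own pace and stop on an object; the grip force is fixed at half the most. Time passes only in rows, so rows that repeat a pose let the fingers close, or fill a call up. It gives the time, the measured TCP pose, the force, the opening and the grip force at its end, in the units of the state.
- bot.get_obs(): the state, without advancing time (a new reading comes with each control period).
- camera(name): name is "scene" or "top" or "wrist"; returns a dict with "image" (480x640x3 uint8, red, green, blue), "intrinsics" (3x3 intrinsics, pixels), "eye" and "attitude" of the camera in the world. Camera axes: x right, y down, z forward; pixel columns grow to the right and rows downward; lengths in m; the calibration is good to about 2 mm. A picture is of the moment at which its call begins. There is no depth.
- job_done(): hands the job in; it is judged then, once.
The state is a dict: "clock": time; "joint_pos": joint angles; "joint_vel": joint speeds; "tau": joint torques, N m; "eef_pos": TCP position; "tool_rot": TCP orientation; "ft_force": force on the tool from outside, world axes, zero at the start; "ft_torque": the same for the moment, N m; "grip_width": finger opening in m; "grasp_force": force on a finger pad.
Only numpy, scipy, OpenCV 4.12 (cv2) and the standard library are available. Lean on these libraries where they do the work, as an engineer would, in place of code of your own. Each camera call takes 0.05 s, during which the arm holds its last target. There are 200 camera calls.

## Working session

There is one attempt and no reset: what is moved stays moved. The work goes in short steps, Python scripts to look and compute and a tool call to move; the robot and the scene stay as the last step left them, time stands still between calls to the robot, and variables do not carry over. Pictures are saved under pics/ and viewed, at most 10 in all, crops included, and the job is handed in when it is done.

Besides the shell and the picture viewer there is one more tool, called after ">>>" in YAML: its name, and indented under it one key for each argument. carry_out: Moves the arm, as the interface text tells. Its arguments: {"type":"object","properties":{"plan":{"type":"array","items":{"type":"object","properties":{"dx":{"type":"number"},"dy":{"type":"number"},"dz":{"type":"number"},"twist":{"type":"number"},"fingers":{"type":"number"}}}}},"required":["plan"]}

```bash
mkdir -p pics
python3 - <<'E'
from workcell import bot,camera
import cv2
for n in("scene","top"):
    c=camera(n);cv2.imwrite(f"pics/{n}0.png",c["image"][:,:,::-1]);print(n,c["intrinsics"],c["eye"],c["attitude"])
o=bot.get_obs()
for k in o:print(k,o[k])
E
```

```text
scene [[481.73229909   0.         318.70027547]
 [  0.         481.73229909 235.78321223]
 [  0.           0.           1.        ]] [0.36815184 0.7299817  0.74877961] [-0.18008884  0.92005351 -0.34295818  0.05873018]
top [[534.04566599   0.         317.50081186]
 [  0.         534.04566599 237.91100981]
 [  0.           0.           1.        ]] [0.53898928 0.21106734 0.94957428] [-0.70274691  0.71050152 -0.0324314   0.01681008]
clock 0.1
joint_pos [-1.23300832e+00  2.41349701e-01  3.84594854e-03  1.33519413e+00
 -1.24021621e-05  1.57083080e+00]
joint_vel [ 1.81269083e-03  3.74929158e-05  3.76167364e-03 -2.79581428e-04
  1.25447670e-03  2.13645827e-05]
tau [ 7.83817768e-05 -3.73139763e+01  2.53009593e+01  1.09067673e-02
 -6.09594576e-05 -1.96182761e-06]
eef_pos [ 0.16552006 -0.47124209  0.24919096]
tool_rot [ 9.85773730e-01  1.68075129e-01 -1.65946971e-04 -9.36202258e-04]
ft_force [ 0.6074428  -0.34607381  0.79124885]
ft_torque [-0.03589862 -0.01661351  0.02523036]
grasp_force 0.0
grip_width 0.08550764576022965
```

View pics/top0.png

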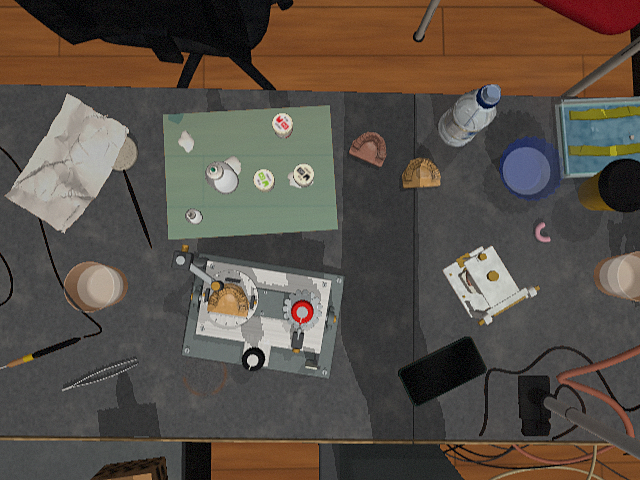

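View pics/scene0.png

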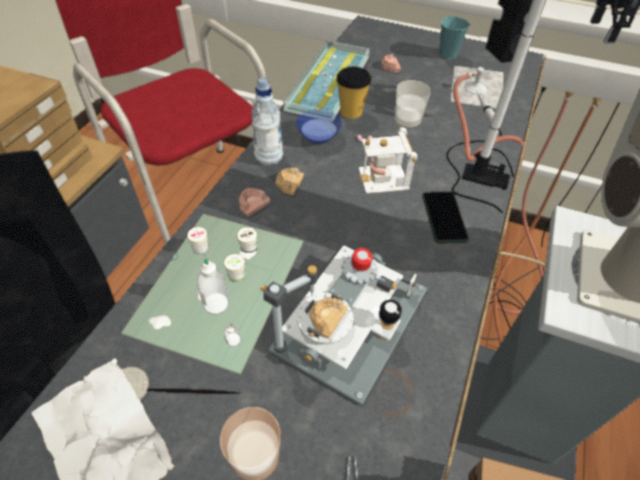

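The top view shows the black knob at about (254,359), the red knob at (302,313) and the base's right corners near (343,264) and (329,378). I'll turn these into positions and take an enlarged crop.

```bash
cat > h.py <<'E'
import numpy as np,cv2
from scipy.spatial.transform import Rotation as R
from workcell import bot,camera
def ray(c,uv,z):
    d=R.from_quat(c["attitude"]).apply(np.linalg.inv(c["intrinsics"])@[uv[0],uv[1],1.])
    return c["eye"]+d*(z-c["eye"][2])/d[2]
def proj(c,p):
    q=R.from_quat(c["attitude"]).inv().apply(np.asarray(p)-c["eye"]);v=c["intrinsics"]@q;return v[:2]/v[2]
def cen(m):
    n,l,s,ce=cv2.connectedComponentsWithStats(m.astype(np.uint8));i=1+np.argmax(s[1:,4]);return ce[i],s[i]
E
python3 - <<'E'
from h import *
c=camera("top");im=c["image"].astype(int)
hsv=cv2.cvtColor(c["image"],cv2.COLOR_RGB2HSV)
r=(im[:,:,0]>120)&(im[:,:,1]<70);r[:,:250]=0;r[:, 340:]=0;r[:280]=0
p,s=cen(r);bb=(s[0]+s[2]/2-.5,s[1]+s[3]/2-.5);print("red",p,s,bb,ray(c,bb,.098))
k=im.max(2)<45;k[:,:235]=0;k[:,275:]=0;k[:340]=0;k[378:]=0
p,s=cen(k);bb=(s[0]+s[2]/2-.5,s[1]+s[3]/2-.5);print("blk",p,s,bb,ray(c,bb,.094))
for uv in[(199,251),(343,264),(329,378),(183,356)]:print(ray(c,uv,.012))
cr=c["image"][235:390,170:360]
cv2.imwrite("pics/crop.png",cv2.resize(cr,None,fx=4,fy=4-.15,interpolation=cv2.INTER_CUBIC)[:,:,::-1])
s=camera("scene");cv2.imwrite("pics/s1.png",s["image"][:,:,::-1])
E
```

```text
red [301.98347107 311.90495868] [291 300  22  25 242] (np.float64(301.5), np.float64(312.0)) [0.48104356 0.21859505 0.098     ]
blk [253.18213058 358.44329897] [242 347  23  24 291] (np.float64(253.0), np.float64(358.5)) [0.40896678 0.29579419 0.094     ]
[0.58346847 0.39750392 0.012     ]
[0.55791433 0.14570492 0.012     ]
[0.36124796 0.17291296 0.012     ]
[0.40257279 0.42429905 0.012     ]
```

View pics/crop.png

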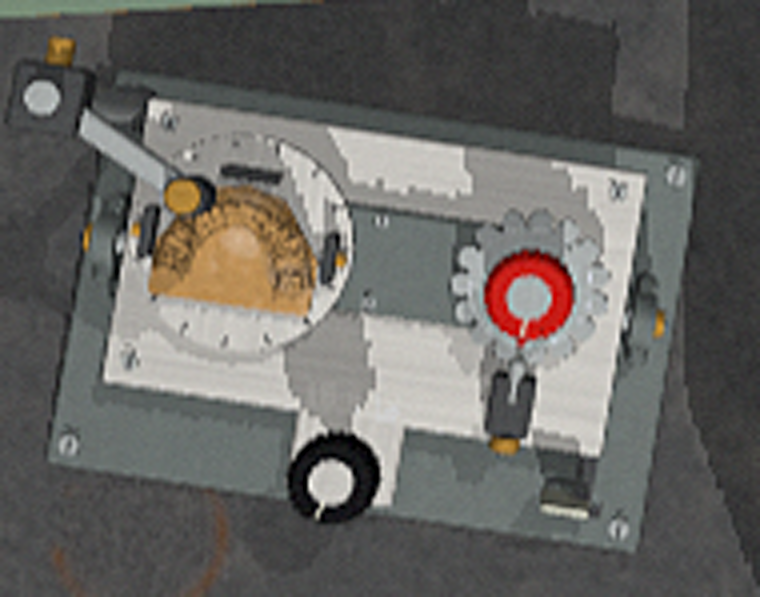

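The crop gives the base turned about -9°, the black knob near (0.409, 0.296) and the red knob near (0.487, 0.217) when level. A tall stand near top-view (540,400) may lie on the arm's path, so I'll locate it.

Run:
```python
from h import *
c=camera("top");s=camera("scene")
for uv in[(520,376),(550,376),(520,435),(550,435),(553,395)]:print("top",uv,ray(c,uv,.02))
for uv in[(465,170),(512,185),(487,160),(487,172)]:print("scene",uv,ray(s,uv,.02))
p=ray(c,(550,392),.05)
for z in(.05,.2,.3,.4):
  for x,y in((.29,-.2),(.26,-.2),(.26,-.24)):
    print(z,x,y,proj(c,(x,y,z)).round(),proj(s,(x,y,z)).round())
print(proj(s,(.166,-.472,.25)))
a=cv2.resize(s["image"][0:200,400:640],None,fx=3,fy=3)
b=cv2.resize(c["image"][330:480,480:640],None,fx=3,fy=3)
cv2.imwrite("pics/pole.png",a[:,:,::-1])
```

```text
top (520, 376) [ 0.36093761 -0.1571035   0.02      ]
top (550, 376) [ 0.36011305 -0.20944569  0.02      ]
top (520, 435) [ 0.26134425 -0.15327827  0.02      ]
top (550, 435) [ 0.2604062  -0.20521816  0.02      ]
top (553, 395) [ 0.32775154 -0.21330537  0.02      ]
scene (465, 170) [ 0.3565696  -0.16809649  0.02      ]
scene (512, 185) [ 0.25056826 -0.15881185  0.02      ]
scene (487, 160) [ 0.31555277 -0.22311092  0.02      ]
scene (487, 172) [ 0.30890213 -0.18078869  0.02      ]
0.05 0.29 -0.2 [554. 422.] [501. 159.]
0.05 0.26 -0.2 [555. 441.] [514. 162.]
0.05 0.26 -0.24 [579. 440.] [517. 152.]
0.2 0.29 -0.2 [605. 452.] [523. 101.]
0.2 0.26 -0.2 [606. 474.] [539. 104.]
0.2 0.26 -0.24 [634. 474.] [541.  94.]
0.3 0.29 -0.2 [651. 480.] [541.  54.]
0.3 0.26 -0.2 [653. 505.] [558.  57.]
0.3 0.26 -0.24 [686. 505.] [560.  47.]
0.4 0.29 -0.2 [715. 517.] [563.  -1.]
0.4 0.26 -0.2 [717. 548.] [582.   2.]
0.4 0.26 -0.24 [756. 547.] [583.  -8.]
[602.34765876  28.89084271]
```

View pics/pole.png

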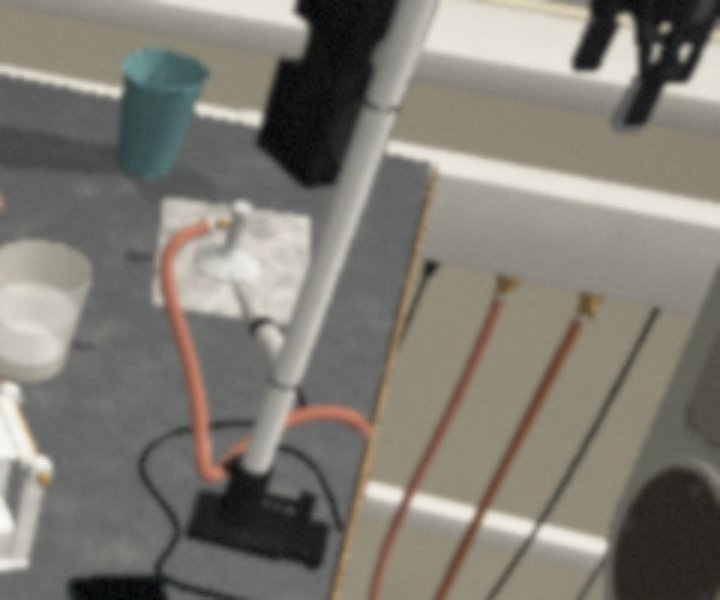

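The stand's post is vertical at about (0.315, -0.19). I'll pass it on the inside, keeping a small radius.

>>> carry_out:
  plan:
    - {"dx":9,"dy":-40,"dz":0,"twist":0,"fingers":-1}
    - {"dx":18,"dy":-80,"dz":0,"twist":0,"fingers":-1}
    - {"dx":27,"dy":-120,"dz":0,"twist":0,"fingers":-1}
    - {"dx":36,"dy":-160,"dz":0,"twist":0,"fingers":-1}
    - {"dx":45,"dy":-200,"dz":0,"twist":0,"fingers":-1}

```text
clock: 0.72
eef_pos: [0.1413, -0.2663, 0.2496]
tool_rot: [0.986, 0.168, 0.0, -0.0]
ft_force: [1.2, -0.2, 1.8]
grip_width: 0.0854
grasp_force: 0.0
```

>>> carry_out:
  plan:
    - {"dx":28,"dy":-26,"dz":0,"twist":0,"fingers":-1}
    - {"dx":56,"dy":-52,"dz":0,"twist":0,"fingers":-1}
    - {"dx":86,"dy":-79,"dz":0,"twist":0,"fingers":-1}
    - {"dx":117,"dy":-107,"dz":0,"twist":0,"fingers":-1}
    - {"dx":148,"dy":-135,"dz":0,"twist":0,"fingers":-1}

```text
clock: 1.13
eef_pos: [0.2366, -0.0908, 0.2505]
tool_rot: [0.986, 0.167, 0.001, 0.001]
ft_force: [1.7, -0.7, -0.4]
grip_width: 0.0857
grasp_force: 0.0
```

Run:
```python
from h import *
o=bot.get_obs()
for k in("clock","joint_pos","eef_pos","tool_rot","ft_force"):print(k,np.round(o[k],3))
```

```text
clock 1.133
joint_pos [-0.366 -0.268 -0.494  1.343 -0.     2.439]
eef_pos [ 0.237 -0.091  0.25 ]
tool_rot [0.986 0.167 0.001 0.001]
ft_force [ 1.718 -0.689 -0.37 ]
```

Run:
```python
import numpy as np
for k in range(6):
    p=np.radians(19.4+35*k); d=np.array([172,388])/4 if k<4 else np.zeros(2)
    print(19.4+35*k, np.round([d@[np.cos(p),np.sin(p)],d@[np.sin(p),-np.cos(p)]],0))
```

```text
19.4 [ 73. -77.]
54.4 [104. -22.]
89.4 [97. 42.]
124.4 [56. 90.]
159.4 [0. 0.]
194.4 [0. 0.]
```

>>> carry_out:
  plan:
    - {"dx":15,"dy":-15,"dz":0,"twist":-7,"fingers":-1}
    - {"dx":29,"dy":-31,"dz":0,"twist":-14,"fingers":-1}
    - {"dx":44,"dy":-46,"dz":0,"twist":-21,"fingers":-1}
    - {"dx":58,"dy":-62,"dz":0,"twist":-28,"fingers":-1}
    - {"dx":73,"dy":-77,"dz":0,"twist":-35,"fingers":-1}

```text
clock: 1.55
eef_pos: [0.2799, 0.0057, 0.2502]
tool_rot: [0.888, 0.46, 0.0, 0.0]
ft_force: [0.4, -0.0, -0.2]
grip_width: 0.0856
grasp_force: 0.0
```

>>> carry_out:
  plan:
    - {"dx":21,"dy":-4,"dz":0,"twist":-7,"fingers":-1}
    - {"dx":42,"dy":-9,"dz":0,"twist":-14,"fingers":-1}
    - {"dx":62,"dy":-13,"dz":0,"twist":-21,"fingers":-1}
    - {"dx":83,"dy":-18,"dz":0,"twist":-28,"fingers":-1}
    - {"dx":104,"dy":-22,"dz":0,"twist":-35,"fingers":-1}

```text
clock: 1.97
eef_pos: [0.3227, 0.1029, 0.2501]
tool_rot: [0.709, 0.705, 0.0, 0.0]
ft_force: [0.7, -0.1, -0.0]
grip_width: 0.0853
grasp_force: 0.0
```

>>> carry_out:
  plan:
    - {"dx":19,"dy":8,"dz":0,"twist":-7,"fingers":-1}
    - {"dx":39,"dy":17,"dz":0,"twist":-14,"fingers":-1}
    - {"dx":58,"dy":25,"dz":0,"twist":-21,"fingers":-1}
    - {"dx":78,"dy":34,"dz":0,"twist":-28,"fingers":-1}
    - {"dx":97,"dy":42,"dz":0,"twist":-35,"fingers":-1}

```text
clock: 2.38
eef_pos: [0.366, 0.1995, 0.25]
tool_rot: [0.464, 0.886, 0.0, 0.0]
ft_force: [1.3, 0.3, 0.6]
grip_width: 0.0856
grasp_force: 0.0
```

>>> carry_out:
  plan:
    - {"dx":11,"dy":18,"dz":0,"twist":-7,"fingers":-1}
    - {"dx":22,"dy":36,"dz":0,"twist":-14,"fingers":-1}
    - {"dx":34,"dy":54,"dz":0,"twist":-21,"fingers":-1}
    - {"dx":45,"dy":72,"dz":0,"twist":-28,"fingers":-1}
    - {"dx":56,"dy":90,"dz":0,"twist":-35,"fingers":-1}

```text
clock: 2.8
eef_pos: [0.4086, 0.2964, 0.2499]
tool_rot: [0.176, 0.984, -0.0, -0.0]
ft_force: [0.4, -0.6, -0.3]
grip_width: 0.0854
grasp_force: 0.0
```

>>> carry_out:
  plan:
    - {"dx":0,"dy":0,"dz":0,"twist":-7,"fingers":-1}
    - {"dx":0,"dy":0,"dz":0,"twist":-14,"fingers":-1}
    - {"dx":0,"dy":0,"dz":0,"twist":-21,"fingers":-1}
    - {"dx":0,"dy":0,"dz":0,"twist":-28,"fingers":-1}
    - {"dx":0,"dy":0,"dz":0,"twist":-35,"fingers":-1}

```text
clock: 3.22
eef_pos: [0.4083, 0.2954, 0.2498]
tool_rot: [-0.128, 0.992, -0.0, -0.0]
ft_force: [-0.5, -0.2, -0.7]
grip_width: 0.0853
grasp_force: 0.0
```

>>> carry_out:
  plan:
    - {"dx":0,"dy":0,"dz":10,"twist":-7,"fingers":-1}
    - {"dx":0,"dy":0,"dz":20,"twist":-14,"fingers":-1}
    - {"dx":0,"dy":0,"dz":30,"twist":-21,"fingers":-1}
    - {"dx":0,"dy":0,"dz":40,"twist":-28,"fingers":-1}
    - {"dx":0,"dy":0,"dz":50,"twist":-32,"fingers":-1}

```text
clock: 3.63
eef_pos: [0.4083, 0.2953, 0.1995]
tool_rot: [-0.396, 0.918, -0.0, -0.0]
ft_force: [-0.3, 0.4, 0.4]
grip_width: 0.0856
grasp_force: 0.0
```

Run:
```python
from h import *
o=bot.get_obs()
for k in("clock","joint_pos","eef_pos","tool_rot","ft_force"):print(k,np.round(o[k],4))
x=R.from_quat(o["tool_rot"]).as_matrix();print("psi",np.degrees(np.arctan2(x[1,0],x[0,0])))
w=camera("wrist");cv2.imwrite("pics/w1.png",w["image"][:,:,::-1]);print(w["eye"],w["attitude"],w["intrinsics"])
print(proj(w,(.409,.2958,.094)),proj(w,(.4,.2978,.094)))
```

```text
clock 3.6333
joint_pos [ 0.6262  0.2761 -0.0817  1.213  -0.     -0.188 ]
eef_pos [0.4083 0.2953 0.1995]
tool_rot [-0.396   0.9183 -0.     -0.    ]
ft_force [-0.2796  0.3568  0.3926]
psi -133.34587810513707
[0.35235348 0.23555301 0.3228082 ] [0.36488746 0.9169372  0.15009039 0.05963377] [[396.50890332   0.         315.37945292]
 [  0.         396.50890332 239.26399339]
 [  0.           0.           1.        ]]
[315.69657588 248.13994349] [328.67931686 240.8400626 ]
```

View pics/w1.png

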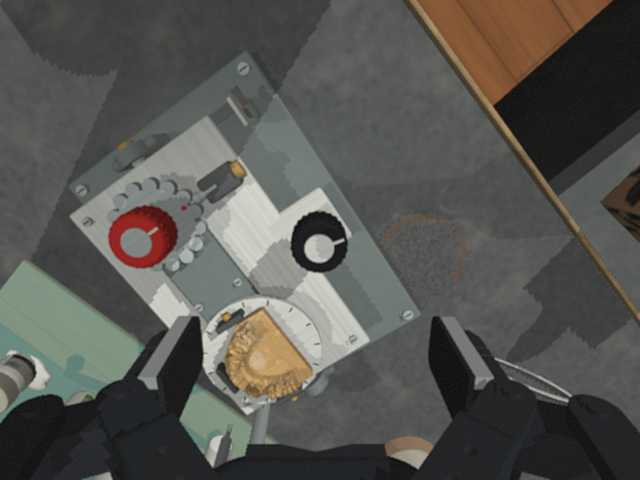

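The black knob's cap is at about (319,249) in the wrist view, against a predicted (316,248), so the fix is good to roughly 2 mm. I'll refine it and compute the descent.

```bash
cat >> h.py <<'E'
def shift(target):
    o=bot.get_obs();Rm=R.from_quat(o["tool_rot"]).as_matrix()
    return (Rm.T@(np.asarray(target)-o["eef_pos"])*1000).round(1)
E
python3 - <<'E'
from h import *
w=camera("wrist");im=w["image"].astype(int)
k=(im.max(2)<50).astype(np.uint8);k[:,:280]=0;k[:,360:]=0;k[:200]=0;k[285:]=0
n,l,s,ce=cv2.connectedComponentsWithStats(k);i=1+np.argmax(s[1:,4])
cs,_=cv2.findContours((l==i).astype(np.uint8),0,2);e=cv2.fitEllipse(max(cs,key=len));print("outline",e,ray(w,e[0],.085))
sub=(im.min(2)>140);m=np.zeros_like(sub);cv2;yy,xx=np.mgrid[:480,:640];m=sub&((xx-e[0][0])**2+(yy-e[0][1])**2<20**2)
p,s=cen(m);print("cap",p,s,ray(w,p,.094))
b=ray(w,p,.094)
for uv in((243,68),(82,189),(408,315)):print(ray(w,uv,.013))
print(shift([b[0],b[1],.088]))
E
```

```text
outline ((318.2197265625, 245.53285217285156), (54.9670524597168, 59.83916091918945), 178.78512573242188) [0.40702413 0.29648005 0.085     ]
cap [318.54179567 251.73684211] [304 239  35  27 646] [0.40751894 0.2971922  0.094     ]
[0.37080654 0.18017748 0.013     ]
[0.52645062 0.1535878  0.013     ]
[0.41090475 0.41598815 0.013     ]
[ -2.4   1.6 110.3]
```

>>> carry_out:
  plan:
    - {"dx":0,"dy":0,"dz":18,"twist":0,"fingers":-1}
    - {"dx":-0.5,"dy":1,"dz":36,"twist":0,"fingers":-1}
    - {"dx":-0.5,"dy":1,"dz":54,"twist":0,"fingers":-1}
    - {"dx":-0.5,"dy":1,"dz":72,"twist":0,"fingers":-1}
    - {"dx":-0.5,"dy":1,"dz":88,"twist":0,"fingers":-1}

```text
clock: 4.15
eef_pos: [0.4081, 0.2965, 0.1117]
tool_rot: [-0.393, 0.92, 0.0, 0.0]
ft_force: [0.6, 0.4, 1.5]
grip_width: 0.0852
grasp_force: 0.0
```

>>> carry_out:
  plan:
    - {"dx":0,"dy":0,"dz":8,"twist":0,"fingers":-1}
    - {"dx":0,"dy":0,"dz":16,"twist":0,"fingers":-1}
    - {"dx":0,"dy":0,"dz":22,"twist":0,"fingers":-1}
    - {"dx":0,"dy":0,"dz":22,"twist":0,"fingers":-0.5}
    - {"dx":0,"dy":0,"dz":22,"twist":0,"fingers":0}

```text
clock: 4.57
eef_pos: [0.4082, 0.2966, 0.0904]
tool_rot: [-0.393, 0.919, 0.0, 0.0]
ft_force: [-0.0, -0.4, -0.5]
grip_width: 0.0636
grasp_force: 0.0
```

>>> carry_out:
  plan:
    - {"dx":0,"dy":0,"dz":0,"twist":0,"fingers":0.2}
    - {"dx":0,"dy":0,"dz":0,"twist":0,"fingers":0.5}
    - {"dx":0,"dy":0,"dz":0,"twist":0,"fingers":1}
    - {"dx":0,"dy":0,"dz":0,"twist":0,"fingers":1}
    - {"dx":0,"dy":0,"dz":0,"twist":0,"fingers":1}

```text
clock: 4.98
eef_pos: [0.4077, 0.2976, 0.0914]
tool_rot: [-0.394, 0.919, 0.001, 0.001]
ft_force: [-2.8, 1.7, 5.6]
grip_width: 0.0344
grasp_force: 59.5
```

>>> carry_out:
  plan:
    - {"dx":0,"dy":0,"dz":0,"twist":0,"fingers":1}
    - {"dx":0,"dy":0,"dz":0,"twist":0,"fingers":1}
    - {"dx":0,"dy":0,"dz":0,"twist":0,"fingers":1}
    - {"dx":0,"dy":0,"dz":0,"twist":0,"fingers":1}
    - {"dx":0,"dy":0,"dz":0,"twist":0,"fingers":1}

```text
clock: 5.4
eef_pos: [0.4077, 0.2976, 0.0914]
tool_rot: [-0.394, 0.919, 0.001, 0.001]
ft_force: [-2.9, 1.5, 5.3]
grip_width: 0.0344
grasp_force: 59.5
```

>>> carry_out:
  plan:
    - {"dx":0,"dy":0,"dz":0,"twist":5,"fingers":1}
    - {"dx":0,"dy":0,"dz":0,"twist":10,"fingers":1}
    - {"dx":0,"dy":0,"dz":0,"twist":15,"fingers":1}
    - {"dx":0,"dy":0,"dz":0,"twist":20,"fingers":1}
    - {"dx":0,"dy":0,"dz":0,"twist":25,"fingers":1}

```text
clock: 5.82
eef_pos: [0.4079, 0.2973, 0.0913]
tool_rot: [-0.184, 0.983, 0.001, 0.0]
ft_force: [-3.4, 0.5, 4.9]
grip_width: 0.0343
grasp_force: 59.5
```

>>> carry_out:
  plan:
    - {"dx":0,"dy":0,"dz":0,"twist":5,"fingers":1}
    - {"dx":0,"dy":0,"dz":0,"twist":10,"fingers":1}
    - {"dx":0,"dy":0,"dz":0,"twist":15,"fingers":1}
    - {"dx":0,"dy":0,"dz":0,"twist":20,"fingers":1}
    - {"dx":0,"dy":0,"dz":0,"twist":25,"fingers":1}

```text
clock: 6.23
eef_pos: [0.408, 0.297, 0.0914]
tool_rot: [0.034, 0.999, 0.001, 0.0]
ft_force: [-2.9, -0.8, 5.0]
grip_width: 0.034
grasp_force: 59.6
```

>>> carry_out:
  plan:
    - {"dx":0,"dy":0,"dz":0,"twist":5,"fingers":1}
    - {"dx":0,"dy":0,"dz":0,"twist":10,"fingers":1}
    - {"dx":0,"dy":0,"dz":0,"twist":15,"fingers":1}
    - {"dx":0,"dy":0,"dz":0,"twist":20,"fingers":1}
    - {"dx":0,"dy":0,"dz":0,"twist":25,"fingers":1}

```text
clock: 6.65
eef_pos: [0.4079, 0.2967, 0.0913]
tool_rot: [0.249, 0.968, 0.001, 0.0]
ft_force: [-2.6, -1.5, 5.9]
grip_width: 0.034
grasp_force: 59.6
```

>>> carry_out:
  plan:
    - {"dx":0,"dy":0,"dz":0,"twist":5,"fingers":1}
    - {"dx":0,"dy":0,"dz":0,"twist":10,"fingers":1}
    - {"dx":0,"dy":0,"dz":0,"twist":15,"fingers":1}
    - {"dx":0,"dy":0,"dz":0,"twist":20,"fingers":1}
    - {"dx":0,"dy":0,"dz":0,"twist":25,"fingers":1}

```text
clock: 7.07
eef_pos: [0.4077, 0.2964, 0.0913]
tool_rot: [0.453, 0.892, 0.0, -0.0]
ft_force: [-4.8, -1.9, 6.3]
grip_width: 0.0339
grasp_force: 59.7
```

Run:
```python
from h import *
o=bot.get_obs()
for k in("clock","joint_pos","eef_pos","tool_rot","ft_force"):print(k,np.round(o[k],4))
x=R.from_quat(o["tool_rot"]).as_matrix();print("psi",np.degrees(np.arctan2(x[1,0],x[0,0])))
w=camera("wrist");cv2.imwrite("pics/w2.png",w["image"][:,:,::-1])
t=camera("top");cv2.imwrite("pics/t2.png",t["image"][:,:,::-1])
```

```text
clock 7.0667
joint_pos [ 6.2850e-01  3.7640e-01 -2.4670e-01  9.4720e-01  3.0000e-04  1.5687e+00]
eef_pos [0.4077 0.2964 0.0913]
tool_rot [ 4.530e-01  8.915e-01  3.000e-04 -0.000e+00]
ft_force [-4.8265 -1.8716  6.3372]
psi 126.13315423340144
```

View pics/w2.png

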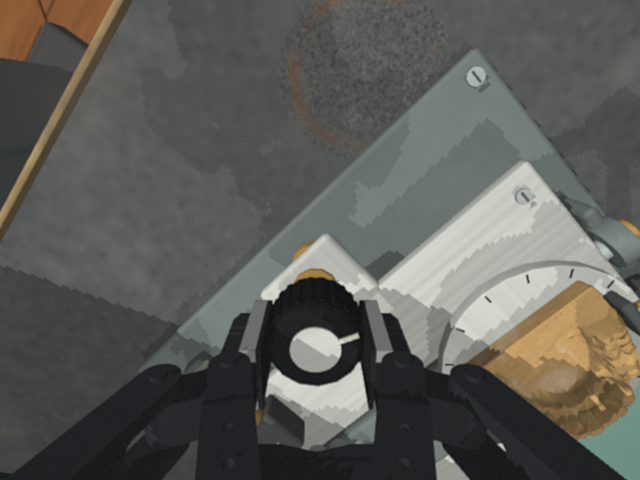

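The knob follows the gripper: its mark stayed put relative to the fingers. I've turned 100°, so I'll go on to about 136°, the middle of the possible range, release, back off and read the scale.

>>> carry_out:
  plan:
    - {"dx":0,"dy":0,"dz":0,"twist":6,"fingers":1}
    - {"dx":0,"dy":0,"dz":0,"twist":12,"fingers":1}
    - {"dx":0,"dy":0,"dz":0,"twist":18,"fingers":1}
    - {"dx":0,"dy":0,"dz":0,"twist":24,"fingers":1}
    - {"dx":0,"dy":0,"dz":0,"twist":30,"fingers":1}

```text
clock: 7.58
eef_pos: [0.4073, 0.2963, 0.0913]
tool_rot: [0.669, 0.744, -0.0, -0.0]
ft_force: [-4.3, -1.3, 8.3]
grip_width: 0.0338
grasp_force: 59.8
```

>>> carry_out:
  plan:
    - {"dx":0,"dy":0,"dz":0,"twist":3,"fingers":1}
    - {"dx":0,"dy":0,"dz":0,"twist":5,"fingers":1}
    - {"dx":0,"dy":0,"dz":0,"twist":5,"fingers":1}
    - {"dx":0,"dy":0,"dz":0,"twist":5,"fingers":1}
    - {"dx":0,"dy":0,"dz":0,"twist":5,"fingers":0.3}

```text
clock: 8.0
eef_pos: [0.4072, 0.2962, 0.0913]
tool_rot: [0.699, 0.715, -0.0, -0.0]
ft_force: [-5.7, -2.3, 8.5]
grip_width: 0.0343
grasp_force: 59.8
```

>>> carry_out:
  plan:
    - {"dx":0,"dy":0,"dz":0,"twist":0,"fingers":0}
    - {"dx":0,"dy":0,"dz":0,"twist":0,"fingers":-0.5}
    - {"dx":0,"dy":0,"dz":0,"twist":0,"fingers":-1}
    - {"dx":0,"dy":0,"dz":0,"twist":0,"fingers":-1}
    - {"dx":0,"dy":0,"dz":0,"twist":0,"fingers":-1}

```text
clock: 8.42
eef_pos: [0.4081, 0.2964, 0.09]
tool_rot: [0.699, 0.715, 0.0, 0.0]
ft_force: [-0.7, 0.6, 0.3]
grip_width: 0.0856
grasp_force: 0.0
```

>>> carry_out:
  plan:
    - {"dx":0,"dy":0,"dz":-10,"twist":0,"fingers":-1}
    - {"dx":0,"dy":0,"dz":-25,"twist":0,"fingers":-1}
    - {"dx":0,"dy":0,"dz":-40,"twist":0,"fingers":-1}
    - {"dx":0,"dy":0,"dz":-50,"twist":0,"fingers":-1}
    - {"dx":0,"dy":0,"dz":-50,"twist":0,"fingers":-1}

```text
clock: 8.83
eef_pos: [0.4095, 0.2975, 0.1429]
tool_rot: [0.699, 0.715, 0.003, 0.0]
ft_force: [0.2, -0.1, -0.4]
grip_width: 0.0853
grasp_force: 0.0
```

Run:
```python
from h import *
o=bot.get_obs()
for k in("clock","joint_pos","eef_pos"):print(k,np.round(o[k],4))
x=R.from_quat(o["tool_rot"]).as_matrix();print("psi",np.degrees(np.arctan2(x[1,0],x[0,0])))
w=camera("wrist");rel=R.from_matrix(x.T)*R.from_quat(w["attitude"])
print("cam in tool",x.T@(w["eye"]-o["eef_pos"]));M=rel.as_matrix();print(M.round(3))
np.savez("cam.npz",t=x.T@(w["eye"]-o["eef_pos"]),M=M)
# scale location: base frame, front right
y=np.radians(-9.7);Rb=np.array([[np.cos(y),-np.sin(y)],[np.sin(y),np.cos(y)]])
b=np.array([.4078,.2965])+Rb@[.08,0];print("base",b,"red",b+Rb@[.01,-.065])
t=camera("top")
def base(uv,z):return Rb.T@(ray(t,uv,z)[:2]-b)
for uv in((540,455),(590,455),(540,515),(590,515),(565,490)):print(uv,base((170+uv[0]/4,235+uv[1]/3.85),.05))
```

```text
clock 8.8333
joint_pos [ 0.6283  0.3223 -0.1746  1.0686 -0.      2.1755]
eef_pos [0.4095 0.2975 0.1429]
psi 91.35169058876797
cam in tool [ 0.08199415  0.0003965  -0.12328348]
[[-0.001 -0.948 -0.319]
 [ 1.    -0.001 -0.   ]
 [ 0.    -0.319  0.948]]
base [0.48665628 0.28302085] red [0.4855615  0.21726523]
(540, 455) [-0.0641936  -0.08113946]
(590, 455) [-0.06099499 -0.10168474]
(540, 515) [-0.08941379 -0.08518871]
(590, 515) [-0.08623422 -0.10569481]
(565, 490) [-0.07732433 -0.09376213]
```

>>> carry_out:
  plan:
    - {"dx":-17,"dy":-12,"dz":0,"twist":-7,"fingers":-1}
    - {"dx":-34,"dy":-25,"dz":0,"twist":-14,"fingers":-1}
    - {"dx":-52,"dy":-37,"dz":0,"twist":-21,"fingers":-1}
    - {"dx":-69,"dy":-50,"dz":0,"twist":-28,"fingers":-1}
    - {"dx":-86,"dy":-62,"dz":0,"twist":-35,"fingers":-1}

```text
clock: 9.35
eef_pos: [0.3465, 0.2077, 0.1389]
tool_rot: [0.448, 0.894, -0.001, -0.001]
ft_force: [-0.1, -1.0, -0.2]
grip_width: 0.0853
grasp_force: 0.0
```

>>> carry_out:
  plan:
    - {"dx":0,"dy":0,"dz":0,"twist":-7,"fingers":-1}
    - {"dx":0,"dy":0,"dz":0,"twist":-14,"fingers":-1}
    - {"dx":0,"dy":0,"dz":0,"twist":-21,"fingers":-1}
    - {"dx":0,"dy":0,"dz":0,"twist":-28,"fingers":-1}
    - {"dx":0,"dy":0,"dz":0,"twist":-35,"fingers":-1}

```text
clock: 9.77
eef_pos: [0.3473, 0.2084, 0.1391]
tool_rot: [0.159, 0.987, -0.001, -0.001]
ft_force: [0.1, -0.2, -0.2]
grip_width: 0.0854
grasp_force: 0.0
```

>>> carry_out:
  plan:
    - {"dx":0,"dy":0,"dz":20,"twist":-5,"fingers":-1}
    - {"dx":0,"dy":0,"dz":40,"twist":-9,"fingers":-1}
    - {"dx":0,"dy":0,"dz":60,"twist":-9,"fingers":-1}
    - {"dx":0,"dy":0,"dz":80,"twist":-9,"fingers":-1}
    - {"dx":0,"dy":0,"dz":80,"twist":-9,"fingers":-1}

```text
clock: 10.18
eef_pos: [0.3447, 0.207, 0.0563]
tool_rot: [0.084, 0.996, -0.003, -0.003]
ft_force: [0.1, 1.1, -0.6]
grip_width: 0.0857
grasp_force: 0.0
```

Run:
```python
from h import *
o=bot.get_obs();print(o["clock"],o["eef_pos"],o["tool_rot"])
w=camera("wrist");cv2.imwrite("pics/w3.png",w["image"][:,:,::-1])
y=np.radians(-9.7);Rb=np.array([[np.cos(y),-np.sin(y)],[np.sin(y),np.cos(y)]]);b=np.array([.48666,.28302])
p=proj(w,[*(b+Rb@[-.086,-.095]),.045]);print(p)
u,v=p.astype(int);u0=max(0,min(u-80,480));v0=max(0,min(v-60,360))
print(u0,v0);cv2.imwrite("pics/w3c.png",cv2.resize(w["image"][v0:v0+120,u0:u0+160],None,fx=5,fy=5,interpolation=cv2.INTER_CUBIC)[:,:,::-1])
```

```text
10.1833 [0.34467291 0.20695434 0.05630304] [ 0.08408436  0.99644936 -0.00251176 -0.00348959]
[325.00910993 414.68293844]
245 354
```

View pics/w3c.png

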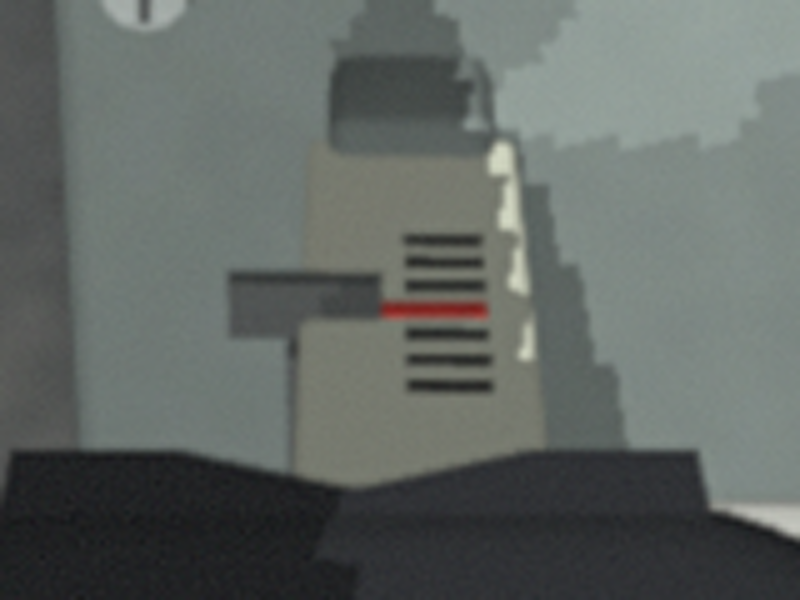

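The scale reads level. The pointer's top face meets the plate at crop row 318, it is about 11 px thick, so its centre is near row 312, and the red line is at row 310. That is an error of about 0.003 rad. Next I'll rise and move over the red knob.

>>> carry_out:
  plan:
    - {"dx":0,"dy":0,"dz":-25,"twist":0,"fingers":-1}
    - {"dx":0,"dy":0,"dz":-50,"twist":0,"fingers":-1}
    - {"dx":0,"dy":0,"dz":-75,"twist":0,"fingers":-1}
    - {"dx":0,"dy":0,"dz":-100,"twist":0,"fingers":-1}
    - {"dx":0,"dy":0,"dz":-108,"twist":0,"fingers":-1}

```text
clock: 10.65
eef_pos: [0.35, 0.2102, 0.1726]
tool_rot: [0.084, 0.996, 0.002, 0.003]
ft_force: [0.6, 0.7, 0.2]
grip_width: 0.0849
grasp_force: 0.0
```

>>> carry_out:
  plan:
    - {"dx":-25,"dy":6,"dz":0,"twist":0,"fingers":-1}
    - {"dx":-55,"dy":14,"dz":0,"twist":0,"fingers":-1}
    - {"dx":-85,"dy":22,"dz":0,"twist":0,"fingers":-1}
    - {"dx":-115,"dy":28,"dz":0,"twist":0,"fingers":-1}
    - {"dx":-137,"dy":34,"dz":0,"twist":0,"fingers":-1}

```text
clock: 11.07
eef_pos: [0.4911, 0.2194, 0.1684]
tool_rot: [0.084, 0.996, 0.0, 0.001]
ft_force: [-0.9, -0.3, 0.8]
grip_width: 0.0852
grasp_force: 0.0
```

>>> carry_out:
  plan:
    - {"dx":0,"dy":0,"dz":0,"twist":0,"fingers":-1}
    - {"dx":0,"dy":0,"dz":0,"twist":0,"fingers":-1}
    - {"dx":0,"dy":0,"dz":0,"twist":0,"fingers":-1}
    - {"dx":0,"dy":0,"dz":0,"twist":0,"fingers":-1}
    - {"dx":0,"dy":0,"dz":0,"twist":0,"fingers":-1}

```text
clock: 11.48
eef_pos: [0.4877, 0.2195, 0.1682]
tool_rot: [0.084, 0.996, -0.0, -0.0]
ft_force: [0.2, -0.3, 0.7]
grip_width: 0.0853
grasp_force: 0.0
```

Run:
```python
from h import *
o=bot.get_obs();print(o["clock"],o["eef_pos"],o["tool_rot"],o["joint_pos"].round(3) if hasattr(o["joint_pos"],"round") else o["joint_pos"])
w=camera("wrist");cv2.imwrite("pics/w4.png",w["image"][:,:,::-1]);im=w["image"].astype(int)
r=((im[:,:,0]>90)&(im[:,:,1]<60)).astype(np.uint8);p,s=cen(r);print(p,s)
yy,xx=np.mgrid[:480,:640];m=(im.min(2)>110)&((xx-p[0])**2+(yy-p[1])**2<26**2)
q,s2=cen(m);print(q,s2,proj(w,(.4856,.2173,.1)))
t=ray(w,q,.1);print(t,ray(w,p,.094),shift([*t[:2],.094]))
```

```text
11.4833 [0.48767918 0.21946027 0.16822025] [ 8.37460348e-02  9.96487099e-01 -1.01618477e-04 -2.29356852e-04] [ 0.423  0.358 -0.051  1.162  0.     0.591]
[312.16269663 261.90741573] [ 279  232   66   63 2225]
[311.41251448 267.2769409 ] [295 240  34  44 863] [310.80457289 267.62475978]
[0.48545988 0.21764649 0.1       ] [0.48491532 0.21808959 0.094     ] [ 2.  -2.2 74.3]
```

View pics/w4.png

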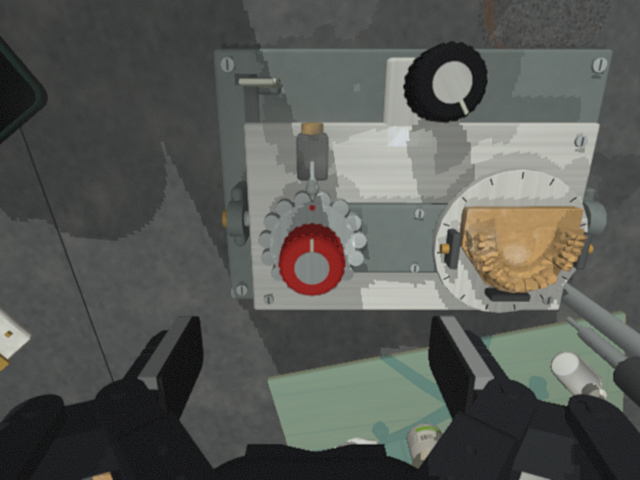

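The red knob, still at zero, has its cap at (311,267), which matches the prediction. I'll descend 74 mm and grip.

>>> carry_out:
  plan:
    - {"dx":2,"dy":-2,"dz":12,"twist":0,"fingers":-1}
    - {"dx":2,"dy":-2,"dz":27,"twist":0,"fingers":-1}
    - {"dx":2,"dy":-2,"dz":42,"twist":0,"fingers":-1}
    - {"dx":2,"dy":-2,"dz":57,"twist":0,"fingers":-1}
    - {"dx":2,"dy":-2,"dz":66,"twist":0,"fingers":-1}

```text
clock: 11.95
eef_pos: [0.4852, 0.2176, 0.1008]
tool_rot: [0.084, 0.996, -0.0, -0.001]
ft_force: [-0.4, -0.4, -0.9]
grip_width: 0.0856
grasp_force: 0.0
```

>>> carry_out:
  plan:
    - {"dx":0,"dy":0,"dz":5,"twist":0,"fingers":-1}
    - {"dx":0,"dy":0,"dz":7,"twist":0,"fingers":-1}
    - {"dx":0,"dy":0,"dz":7,"twist":0,"fingers":-0.5}
    - {"dx":0,"dy":0,"dz":7,"twist":0,"fingers":0}
    - {"dx":0,"dy":0,"dz":7,"twist":0,"fingers":0.1}

```text
clock: 12.37
eef_pos: [0.4871, 0.2182, 0.0959]
tool_rot: [0.084, 0.996, 0.0, 0.001]
ft_force: [0.7, -0.2, 0.3]
grip_width: 0.0517
grasp_force: 0.0
```

>>> carry_out:
  plan:
    - {"dx":0,"dy":0,"dz":0,"twist":0,"fingers":0.2}
    - {"dx":0,"dy":0,"dz":0,"twist":0,"fingers":0.5}
    - {"dx":0,"dy":0,"dz":0,"twist":0,"fingers":1}
    - {"dx":0,"dy":0,"dz":0,"twist":0,"fingers":1}
    - {"dx":0,"dy":0,"dz":0,"twist":0,"fingers":1}

```text
clock: 12.78
eef_pos: [0.4869, 0.2175, 0.0962]
tool_rot: [0.084, 0.996, -0.0, 0.001]
ft_force: [-1.8, -1.5, 5.3]
grip_width: 0.0339
grasp_force: 59.4
```

>>> carry_out:
  plan:
    - {"dx":0,"dy":0,"dz":0,"twist":0,"fingers":1}
    - {"dx":0,"dy":0,"dz":0,"twist":0,"fingers":1}
    - {"dx":0,"dy":0,"dz":0,"twist":0,"fingers":1}
    - {"dx":0,"dy":0,"dz":0,"twist":0,"fingers":1}
    - {"dx":0,"dy":0,"dz":0,"twist":0,"fingers":1}

```text
clock: 13.2
eef_pos: [0.4869, 0.2175, 0.0962]
tool_rot: [0.084, 0.996, -0.0, 0.001]
ft_force: [-1.4, -1.6, 4.9]
grip_width: 0.0341
grasp_force: 59.4
```

```bash
cat > st.py <<'E'
from h import *
o=bot.get_obs();x=R.from_quat(o["tool_rot"]).as_matrix()
print(o["clock"],np.round(o["eef_pos"],4),"psi",np.degrees(np.arctan2(x[1,0],x[0,0])).round(2),"j6",np.round(np.degrees(o["joint_pos"][5]),1),o["grip_width"],o["grasp_force"],np.round(o["ft_torque"],3),np.round(o["ft_force"],1))
E
python3 st.py
```

```text
13.2 [0.4869 0.2175 0.0962] psi 170.33 j6 33.8 0.03414819490645043 59.382044076919556 [-0.526  0.287  0.001] [-1.4 -1.6  4.9]
```

>>> carry_out:
  plan:
    - {"dx":0,"dy":0,"dz":0,"twist":5,"fingers":1}
    - {"dx":0,"dy":0,"dz":0,"twist":10,"fingers":1}
    - {"dx":0,"dy":0,"dz":0,"twist":15,"fingers":1}
    - {"dx":0,"dy":0,"dz":0,"twist":20,"fingers":1}
    - {"dx":0,"dy":0,"dz":0,"twist":24,"fingers":1}

```text
clock: 13.62
eef_pos: [0.4866, 0.2169, 0.0962]
tool_rot: [0.292, 0.957, -0.001, 0.001]
ft_force: [-2.5, -3.4, 7.6]
grip_width: 0.034
grasp_force: 59.6
```

>>> carry_out:
  plan:
    - {"dx":0,"dy":0,"dz":0,"twist":5,"fingers":1}
    - {"dx":0,"dy":0,"dz":0,"twist":10,"fingers":1}
    - {"dx":0,"dy":0,"dz":0,"twist":15,"fingers":1}
    - {"dx":0,"dy":0,"dz":0,"twist":20,"fingers":1}
    - {"dx":0,"dy":0,"dz":0,"twist":24,"fingers":1}

```text
clock: 14.03
eef_pos: [0.4861, 0.2163, 0.0961]
tool_rot: [0.484, 0.875, -0.001, 0.001]
ft_force: [-2.9, -5.4, 8.5]
grip_width: 0.0344
grasp_force: 59.8
```

```bash
python3 st.py
python3 - <<'E'
from h import *
w=camera("wrist");cv2.imwrite("pics/w5.png",w["image"][:,:,::-1])
E
```

```text
14.0333 [0.4861 0.2163 0.0961] psi 122.07 j6 82.0 0.03444110501464792 59.761510491371155 [-1.235  0.854  0.07 ] [-2.9 -5.4  8.5]
```

View pics/w5.png

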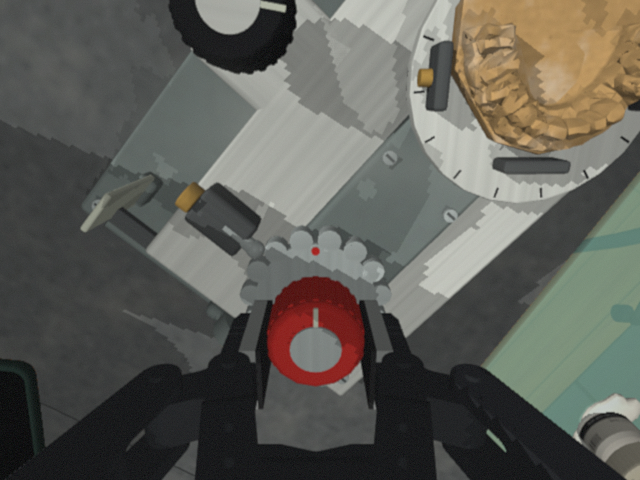

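The knob's white mark is still aligned with the gripper and the cast turned with it, so there was no slip: this is the second stop, at 48°. One more 24°.

>>> carry_out:
  plan:
    - {"dx":0,"dy":0,"dz":0,"twist":5,"fingers":1}
    - {"dx":0,"dy":0,"dz":0,"twist":10,"fingers":1}
    - {"dx":0,"dy":0,"dz":0,"twist":15,"fingers":1}
    - {"dx":0,"dy":0,"dz":0,"twist":20,"fingers":1}
    - {"dx":0,"dy":0,"dz":0,"twist":24,"fingers":1}

```text
clock: 14.5
eef_pos: [0.4854, 0.2161, 0.0961]
tool_rot: [0.656, 0.755, -0.002, 0.0]
ft_force: [-3.8, -5.5, 10.8]
grip_width: 0.034
grasp_force: 59.9
```

>>> carry_out:
  plan:
    - {"dx":0,"dy":0,"dz":0,"twist":0,"fingers":1}
    - {"dx":0,"dy":0,"dz":0,"twist":0,"fingers":1}
    - {"dx":0,"dy":0,"dz":0,"twist":0,"fingers":1}
    - {"dx":0,"dy":0,"dz":0,"twist":0,"fingers":1}
    - {"dx":0,"dy":0,"dz":0,"twist":0,"fingers":1}

```text
clock: 14.92
eef_pos: [0.4854, 0.2161, 0.0961]
tool_rot: [0.654, 0.756, -0.002, 0.0]
ft_force: [-3.5, -6.8, 10.1]
grip_width: 0.0342
grasp_force: 59.9
```

```bash
python3 st.py
python3 - <<'E'
from h import *
w=camera("wrist");cv2.imwrite("pics/w6.png",w["image"][:,:,::-1])
E
```

```text
14.9167 [0.4854 0.2161 0.0961] psi 98.3 j6 105.8 0.03422912948356059 59.92749094963074 [-1.202  1.203 -0.024] [-3.5 -6.8 10.1]
```

View pics/w6.png

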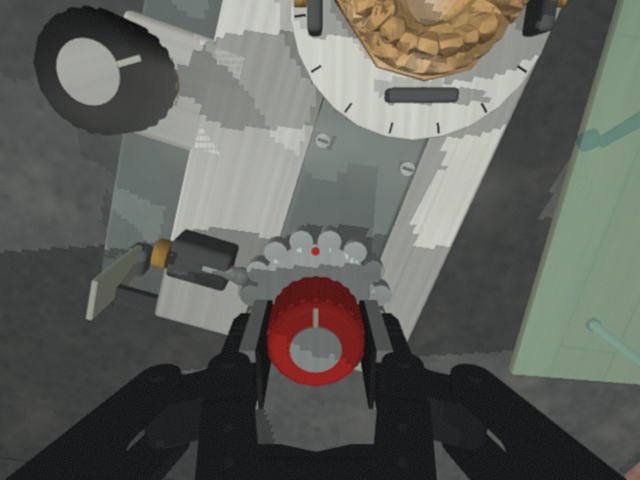

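The mark is aligned with the gripper after 72° of turn, the moment about the knob's axis is near zero and the grip force is 60 N: this is the third stop. Handing in.

```bash
python3 -c "
from workcell import job_done
print(job_done())"
```

```text
the job is handed in; nothing more can be done
None
```

I levelled the platform to about 0.003 rad by the scale, then turned the red index knob 72° to its third stop and handed the job in with the knob still gripped at about 60 N; no verdict was returned.

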